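# Index the dispensing nozzle to the open jar

## Robot

A 6-joint arm with a two-finger parallel gripper is mounted at the origin on the work surface. World frame = base frame: x ahead of the robot, y to its left, z up, the work surface at z = 0. Lengths are in m, angles in degrees, forces in N, time in s.
With the tool pointing down it reaches from about 0.35 to 0.875 m from the base axis. Payload 4.2 kg.
Tool frame: the origin (TCP) lies midway between the tips of the shut fingers; the grasp point (between the pads) lies 19 mm behind it; z points along the fingers, y is the line along which they close (so a half turn about z gives the same grasp; the last joint's range is limited). The gripper opens to 87 mm and grips with 3 to 60 N. Pads are 19 mm wide; open, the fingers measure 117 mm over their backs; the gripper's body (75 mm by 190 mm) begins 51 mm behind the grasp point.
Start: joints at [82.082, 22.042, 0.453, 0, -68.411, -14.817], TCP at [0.242, 0.576, 0.199] pointing down, gripper open.
Joint ranges: [-179.83, 179.83], [-69.29, 118.12], [-61.27, 80.66], [-181.25, 117.63], [-171.15, -9.14], [-177.46, 177.46]. Speed limits (degrees/s): [159.86, 159.86, 180, 180, 180, 180].

## Interface

Orientations are given as a 3x3 rotation matrix whose columns are the frame's x, y, z axes.
In Python, from station import sensors, eyes, workorder gives the robot as it stands.
- The arm moves only by the tool creep_tool, called after ">>>" as name([rows], argument=value, ...), one row to a line, values as JSON. Schema: {"type":"object","properties":{"moves":{"type":"array","items":{"type":"array","items":{"type":"array","items":{"type":"number"},"minItems":7,"maxItems":7},"minItems":1,"maxItems":8},"minItems":1,"maxItems":1},"only":{"type":"string"},"quiet":{"type":"boolean"},"lines":{"type":"string"}},"required":["moves"],"additionalProperties":false}. moves is a list that holds a single list of rows (three levels of brackets), with 1 to 8 rows, each of 7 numbers: the opening from 0.0 (shut) to 1.0 (fully open), then dx, dy, dz in fractions of the full range, 1 being 800 mm, then a rotation vector rx, ry, rz in parts of the range, where 1.0 means pi rad; each row is the pose to reach, as a shift and turn from the pose commanded when the call began, along the tool's axes at that moment; what a row does not reach only later rows make up. A row lasts 1/10 s, in which the tool goes at most 0.05 m and 8.59 degrees, less where a joint would pass 70% of its speed; a pose out of reach is approached as far as the arm can. The fingers move at their own pace and stop on an object; the grip force is fixed at half the most. Time passes only in rows, so rows that do not move let the fingers close. The tool returns the time, the measured TCP pose, the force, the opening and the grip force at its end. only (a regular expression) keeps the lines of the reply that match it, lines (a string "A,B") keeps lines A to B, and quiet returns only ok. Input that does not fit is refused with a message, and nothing moves.
- sensors.sense(): the state, without advancing time (a new reading comes with each control period).
- eyes.capture(name): name is "side" or "top"; returns a dict with "pixels" (400x640x3 uint8, red, green, blue), "z_map" (400x640 float32, m along the optical axis (not along the pixel's ray), 0 where there is no reading), "K" (3x3 intrinsics, pixels), "distortion" ([k1, k2, p1, p2, k3] as OpenCV has them; the pictures are not rectified), "world_from_camera" (4x4, takes a point from camera to world coordinates). Camera axes: x right, y up, looking along -z (the intrinsics and any distortion apply to the point x, -y, -z); pixel columns grow to the right and rows downward; lengths in m; the calibration is good to about 2 mm. A picture is of the moment at which its call begins.
- workorder.finish_job(): hands the job in; it is judged then, once.
The state is a dict: "time_s": time; "joints": joint angles; "joint_velocities": joint speeds; "effort": joint torques, N m; "tcp_pos": TCP position; "ee_rot": TCP orientation; "wrist_force": force on the tool from outside, world axes, zero at the start; "moment": the same for the moment, N m; "gripper_width": opening from 0.0 (shut) to 1.0 (fully open); "gripper_force": force on a finger pad.
Only numpy, scipy, OpenCV 4.12 (cv2) and the standard library are available. Lean on these libraries where they do the work, as an engineer would, in place of code of your own. Each camera call takes 0.05 s, during which the arm holds its last target. There are 200 camera calls.

## Task

The dispensing carriage is parked at one end of its notched slide rail, beside a row of four small jars. Lift the carriage's release bar and hold it up while you slide the carriage along until its nozzle stands over the one jar without a cap, then let go so that the bar drops fully down and catches that jar's notch. Leave the open jar standing where it is.

Things in the scene. Friction and masses are not known exactly. Their poses are not given: they have to be found in the camera images.
- rail: Slide rail fixed to the bench: light grey base plate 215 x 360 x 12 mm, two steel shafts, a toothed steel rack between them. Origin on the bench under the rack's middle; z up, y along the rail (direction of sliding), x towards the jars. Four notches at y = -22.5, 22.5, 67.5, 112.5 mm, a jar by each (at x = 110 mm); further to -y a toothless parking bay where the carriage starts.
- carriage (a joint): Travel of the carriage along rail y, m: 0 to 0.045 in the parking bay, 0.09, 0.135, 0.18, 0.225 in the notches. Grey plate 125 x 44 mm, top 74 mm above the bench, 1 N of friction. With the bar down it cannot leave the bay or a notch (1.5 mm of play either way). When the bar is let go over the teeth, their sloping tops guide it up to 20 mm either way into the nearest notch.
- bar_grip (a point): Centre of the release bar over the carriage: level dark steel bar, 90 mm (rail x) by 14 mm wide (rail y) by 12 mm high, on two rods 26 mm either side of centre. Down: this point is 106 mm above the bench, 26 mm free under the bar. Moves with the carriage; lifts straight up, at most 34 mm, against 6 to 9 N (spring); 22 mm or more frees the carriage. Let go, it drops by itself.
- nozzle_tip (a point): Lower end of the nozzle, a 12 mm steel tube pointing down from an arm fixed to the carriage. 110 mm from bar_grip along rail x, level with it along rail y, 82 mm above the bench; passes 15 mm or more above all the jars.
- open_jar: The one jar without a cap: amber glass, open mouth, 34 mm in diameter, 42 mm high, standing loose on the rail's base plate (foot 12 mm above the bench), within 4 mm of level with its notch. Origin at the centre of its underside. The other three jars: same glass and diameter, dark caps, 52 mm high.

How it is judged:
By the outcome, as a careful person would: the job done as asked, in the order asked, and still so for the second after the job is handed in, with the robot touching nothing.
It also fails if it takes over 35 s, if anything falls off the work surface, if the arm or the gripper's body presses on something with over 40 N, if the wrist force passes 120 N, or if a joint passes its speed limit or range.

## Working session

There is one attempt and no reset: what is moved stays moved. The work goes in short steps, Python scripts to look and compute and a tool call to move; the robot and the scene stay as the last step left them, time stands still between calls to the robot, and variables do not carry over. Pictures are saved under pics/ and viewed, at most 10 in all, crops included, and the job is handed in when it is done.

```bash
mkdir -p pics; cat > h.py <<'E'
import numpy as np, cv2
from station import sensors, eyes, workorder
def cap(n):
    d=eyes.capture(n); return d
def world(d,u,v,z=None):
    """pixel -> world point, from depth, or on plane z"""
    p=cv2.undistortPoints(np.array([[[u,v]]],float),np.array(d["K"]),np.array(d["distortion"]))[0,0]
    T=np.array(d["world_from_camera"]); r=np.array([p[0],-p[1],-1.0])
    if z is None: s=float(d["z_map"][int(round(v)),int(round(u))])
    else: s=(z-T[2,3])/(T[:3,:3]@r)[2]
    return T[:3,:3]@(r*s)+T[:3,3]
E
python3 - <<'E'
from h import *
for n in("side","top"):
    d=cap(n); cv2.imwrite(f"pics/{n}0.png",d["pixels"][:,:,::-1]); print(n,np.round(d["world_from_camera"],3).tolist(),np.round(d["K"],1).tolist(),d["distortion"],(d["z_map"]>0).mean())
s=sensors.sense(); print(s["time_s"],np.round(s["ee_rot"],3).tolist(),s["tcp_pos"])
E
```

```text
side [[0.825, 0.372, -0.426, 0.254], [-0.565, 0.56, -0.606, -0.455], [0.014, 0.74, 0.672, 0.617], [0.0, 0.0, 0.0, 1.0]] [[410.3, 0.0, 320.7], [0.0, 410.3, 198.4], [0.0, 0.0, 1.0]] [-0.09328921  0.          0.          0.          0.        ] 0.99626953125
top [[0.023, 0.994, -0.106, 0.488], [-1.0, 0.024, 0.007, 0.029], [0.01, 0.106, 0.994, 0.922], [0.0, 0.0, 0.0, 1.0]] [[513.8, 0.0, 318.5], [0.0, 513.8, 201.6], [0.0, 0.0, 1.0]] [-0.12821027  0.          0.          0.          0.        ] 0.9956796875
0.1 [[0.922, -0.387, -0.001], [-0.387, -0.922, -0.002], [0.0, 0.002, -1.0]] [0.24128538 0.57590098 0.19785808]
```

View pics/side0.png

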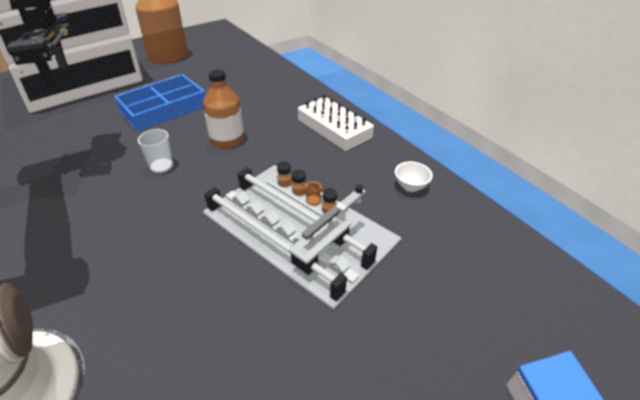

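View pics/top0.png

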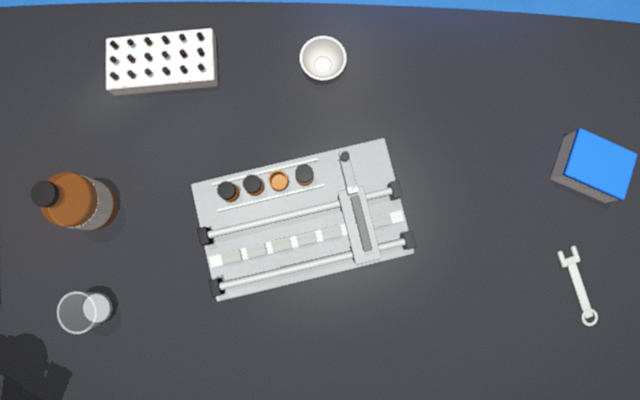

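The side view shows the rail, with the carriage at its right-hand end near (325,235). The top view has the open jar at (279,181), second from the carriage, and the bar near (360,222). I'll zoom in and mask.

```bash
python3 - <<'E'
from h import *
t=cap("top"); s=cap("side")
a=cv2.resize(t["pixels"][135:305,185:420],None,fx=3.3,fy=3.3,interpolation=cv2.INTER_CUBIC)[:,:,::-1]
b=cv2.resize(s["pixels"][150:300,260:410],None,fx=4,fy=4,interpolation=cv2.INTER_CUBIC)[:,:,::-1]
cv2.imwrite("pics/t1.png",a); cv2.imwrite("pics/s1.png",b)
C=[(192,184),(385,140),(412,252),(218,300)]
P=[world(t,*c,.012) for c in C]
print(np.round(P,4)); 
for i in range(4): print(round(np.linalg.norm(P[i]-P[i-1]),4))
for n,u,v in[("jar",279,181),("bar",360,222),("plate",240,270)]: print(n,np.round(world(t,u,v),4))
E
```

```text
[[ 0.6114  0.2506  0.012 ]
 [ 0.7003 -0.0958  0.012 ]
 [ 0.4989 -0.1458  0.012 ]
 [ 0.4067  0.1952  0.012 ]]
0.2121
0.3576
0.2075
0.3533
jar [0.6198 0.0936 0.0162]
bar [ 0.5434 -0.0433  0.1124]
plate [0.4604 0.158  0.0121]
```

View pics/t1.png

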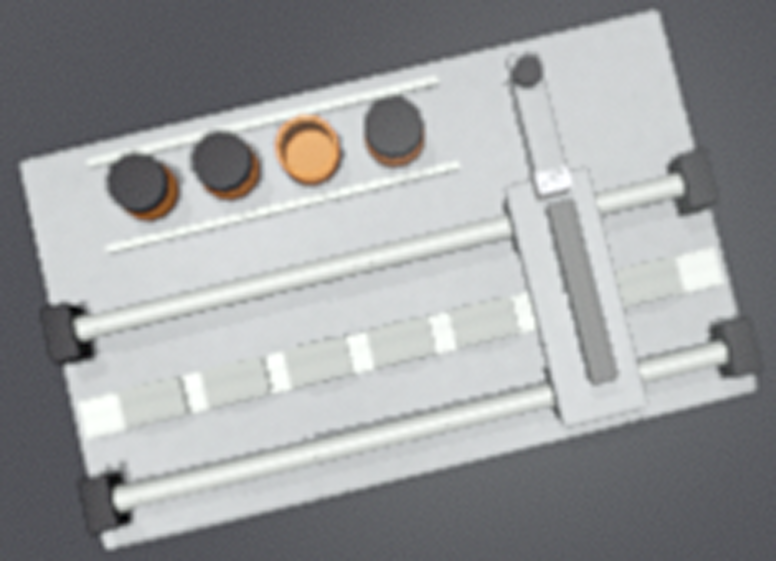

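View pics/s1.png

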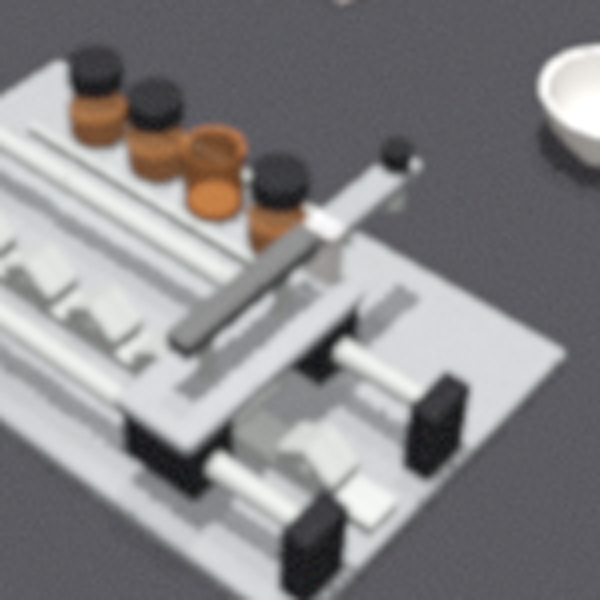

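The top crop shows the open jar's mouth at crop (307,150). The bar's top corners are at about (548,203), (574,200), (617,378) and (592,384). In the side crop, the bar runs from (180,340) to (310,235), and it is clear of everything nearby.

```bash
python3 - <<'E'
from h import *
def ray(d,u,v):
    a,b=world(d,u,v,0.),world(d,u,v,.1); return a,(b-a)/np.linalg.norm(b-a)
def tri(r1,r2):
    (a,p),(b,q)=r1,r2; s=np.linalg.lstsq(np.c_[p,-q],b-a,rcond=None)[0]; x,y=a+s[0]*p,b+s[1]*q; return (x+y)/2,np.linalg.norm(x-y)
t,s=cap("top"),cap("side"); cen={}
for n,d,box in(("top",t,(185,340,280,395)),("side",s,(210,295,250,350))):
    g=d["pixels"].astype(int); m=np.zeros(g.shape[:2],np.uint8)
    r0,c0,r1,c1=box
    z=np.zeros(m.shape)
    for v in range(r0,r1):
        for u in range(c0,c1): z[v,u]=world(d,u,v)[2]
    m[(z>.104)&(z<.12)&(g.max(2)<140)]=255
    k=max(cv2.findContours(m,cv2.RETR_EXTERNAL,cv2.CHAIN_APPROX_NONE)[0],key=cv2.contourArea)
    rc=cv2.minAreaRect(k); print(n,rc,"z",np.median(z[m>0]))
    cen[n]=rc[0]
    B=[world(d,*c,.112) for c in cv2.boxPoints(rc)]; print(np.round(B,4).tolist()); print("centre",np.mean(B,0), [round(np.linalg.norm(B[i]-B[i-1]),4) for i in range(4)])
    ms=np.where(m>0); P=np.array([world(d,u,v) for v,u in zip(*ms)]); print("depth mean",P.mean(0)); c=P[:,:2]-P[:,:2].mean(0); a=np.linalg.svd(c)[2][0]; print("axis deg",np.degrees(np.arctan2(a[1],a[0]))%180)
print("tri",tri(ray(t,*cen["top"]),ray(s,*cen["side"])))
# plate
g=t["pixels"]; m=(cv2.inRange(g,(110,110,110),(255,255,255))); m[:130]=0;m[310:]=0;m[:,:180]=0;m[:,425:]=0
k=max(cv2.findContours(cv2.morphologyEx(m,cv2.MORPH_CLOSE,np.ones((5,5))),0,1)[0],key=cv2.contourArea)
h=np.array([world(t,*p[0],.012)[:2] for p in cv2.convexHull(k)],np.float32); print("plate",cv2.minAreaRect(h))
# jar mouth: orange
hs=cv2.cvtColor(g,cv2.COLOR_RGB2HSV); m=cv2.inRange(hs,(5,90,90),(25,255,255)); m[:160]=0;m[205:]=0;m[:,:180]=0;m[:,330:]=0
for k in cv2.findContours(m,0,1)[0]:
    if cv2.contourArea(k)>60:
        e=cv2.minEnclosingCircle(k); print("jar",e,np.round(world(t,*e[0],.054),4),"diam",np.linalg.norm(world(t,*e[0],.054)-world(t,e[0][0]+e[1],e[0][1],.054))*2)
print("nozzle arm end", world(t,185+527/3.3,135+70/3.3), world(t,185+540/3.3,135+120/3.3))
E
```

```text
top ((354.2510681152344, 212.56642150878906), (21.579246520996094, 1.0950661897659302), 75.0685806274414) z 0.11082815305104582
[[0.5744, -0.0285, 0.112], [0.5749, -0.0301, 0.112], [0.542, -0.0395, 0.112], [0.5415, -0.0378, 0.112]]
centre [ 0.55820507 -0.03397477  0.112     ] [np.float64(0.0343), np.float64(0.0017), np.float64(0.0343), np.float64(0.0017)]
depth mean [ 0.53934228 -0.03942502  0.11017018]
axis deg 15.22999646149691
side ((321.5859680175781, 224.6030731201172), (6.9438347816467285, 45.21504211425781), 55.885528564453125) z 0.1090797694798728
[[0.496, -0.0558, 0.112], [0.5843, -0.0409, 0.112], [0.5814, -0.0565, 0.112], [0.4944, -0.0702, 0.112]]
centre [ 0.53903334 -0.05585031  0.112     ] [np.float64(0.0145), np.float64(0.0895), np.float64(0.0159), np.float64(0.088)]
depth mean [ 0.53800347 -0.05241694  0.10838741]
axis deg 13.922999166959926
tri (array([ 0.55747016, -0.03445827,  0.08277924]), np.float64(0.00737557371558497))
plate ((0.5549085140228271, 0.051938578486442566), (0.2176925092935562, 0.3624827265739441), 15.044320106506348)
jar ((277.52825927734375, 180.1271209716797), 10.424498558044434) [0.6157 0.0935 0.054 ] diam 0.03563009352950036
nozzle arm end [ 0.64719508 -0.01690161  0.11868337] [ 0.62490209 -0.02432091  0.10696034]
```

```bash
python3 - <<'E'
from h import *
t,s=cap("top"),cap("side")
g=t["pixels"].max(2).astype(int); print(g[222,345:378])
c=np.array([(548,203),(574,200),(617,378),(592,384)])/3.3+(185-.35,135-.35)
m=((g<np.percentile(g[215:230,358:364],50)+25)*255).astype(np.uint8); q=np.zeros_like(m); cv2.fillPoly(q,[np.int32(cv2.boxPoints(((361.4,223),(60,14),75)))],255); m&=q
k=max(cv2.findContours(m,0,1)[0],key=cv2.contourArea); rc=cv2.minAreaRect(k); print(rc)
for z in(.106,.112):
  B=np.array([world(t,*p,z) for p in c]); print("eye",B.mean(0),[round(np.linalg.norm(B[i]-B[i-1]),4) for i in range(4)]); print("mask",world(t,*rc[0],z))
a=B[[2,3]].mean(0)-B[[0,1]].mean(0); print("axis",np.degrees(np.arctan2(a[1],a[0]))%180)
# side near end of bar top: end corners, triangulated with top near-end midpoint
e=np.array([[170+193,335+352]])/2/4+(260-.35,150-.35)
def ray(d,u,v):
    a,b=world(d,u,v,0.),world(d,u,v,.1); return a,(b-a)/np.linalg.norm(b-a)
(p,u),(r,v)=ray(t,*c[2:].mean(0)),ray(s,*e[0]); w=np.linalg.lstsq(np.c_[u,-v],r-p,rcond=None)[0]; print("near end tri",p+w[0]*u,r+w[1]*v)
x=np.array([np.cos(np.radians(15.04)),np.sin(np.radians(15.04))]); y=np.array([-x[1],x[0]])
b=world(t,*rc[0],.112)[:2]; o=np.array([.5549,.0519]); j=np.array([.6157,.0935])
print("bar in plate xy",(b-o)@x,(b-o)@y,"jar",(j-o)@x,(j-o)@y,"bar->jar",(j-b)@x,(j-b)@y)
E
```

```text
[173 212 222 222 220 221 222 222 223 219 179 132 135 158 159 158 158 157
 155 150 169 216 225 224 222 223 216 199 208 212 212 213 212]
((360.2808532714844, 221.79754638671875), (59.47802734375, 10.325298309326172), 75.46554565429688)
eye [ 0.54260401 -0.04585037  0.106     ] [np.float64(0.09), np.float64(0.0127), np.float64(0.0885), np.float64(0.0124)]
mask [ 0.54415209 -0.04431301  0.106     ]
eye [ 0.54219923 -0.045301    0.112     ] [np.float64(0.0893), np.float64(0.0127), np.float64(0.0879), np.float64(0.0123)]
mask [ 0.54373594 -0.04377495  0.112     ]
axis 14.509925714458205
near end tri [ 0.49937318 -0.05685691  0.10763916] [ 0.50235776 -0.05845307  0.10785056]
bar in plate xy -0.035608648980816324 -0.08950059198677521 jar 0.06951221232617343 0.024397793701910652 bar->jar 0.10512086130698976 0.11389838568868586
```

The bar measures 89 x 12.5 mm with its top at 0.108 to 0.111 m, as described. Averaging the two views puts its centre near (0.541,-0.048). The slide to the jar is about 0.115 m, which means it starts at about 0.02 m of travel, inside the parking bay. Next I'll work out the shift to a hover pose in tool axes.

```bash
cat >> h.py <<'E'
from scipy.spatial.transform import Rotation as Ro
A=np.radians(15.0); RX=np.array([np.cos(A),np.sin(A),0]); RY=np.array([-np.sin(A),np.cos(A),0])
RT=np.c_[RX,-RY,[0,0,-1]]
def go(p):
    s=sensors.sense(); R=np.array(s["ee_rot"]); print("shift",np.round(R.T@(np.array(p)-s["tcp_pos"]),4),"rot",np.round(Ro.from_matrix(R.T@RT).as_rotvec(degrees=True),2), "tcp",np.round(s["tcp_pos"],4),"t",s["time_s"],"F",np.round(s["wrist_force"],1),"w",s["gripper_width"],"j",np.round(s["joints"],0))
E
python3 -c "
from h import *; go([.541,-.048,.165])"
```

```text
shift [0.5175 0.4601 0.0338] rot [ 2.000e-02  0.000e+00 -3.773e+01] tcp [0.2415 0.5764 0.1987] t 0.4 F [ 0.3 -0.4 -0.1] w 0.9988151208011751 j [ 82.  22.   0.  -0. -68. -15.]
```

The rows are not in the units I measure in: shifts go in shares of 800 mm and turns go in shares of pi rad. I convert before sending: 0.517 m / 0.8 = 0.6463, 0.46 m / 0.8 = 0.575, -37.7 degrees / 180 = -0.2094.

>>> creep_tool([
  [[1, 0.6463, 0.575, 0, 0, 0, -0.2094], [1, 0.6463, 0.575, 0, 0, 0, -0.2094], [1, 0.6463, 0.575, 0, 0, 0, -0.2094], [1, 0.6463, 0.575, 0, 0, 0, -0.2094], [1, 0.6463, 0.575, 0, 0, 0, -0.2094], [1, 0.6463, 0.575, 0, 0, 0, -0.2094], [1, 0.6463, 0.575, 0, 0, 0, -0.2094], [1, 0.6463, 0.575, 0, 0, 0, -0.2094]],
])

```text
time_s: 1.2
tcp_pos: [0.4148, 0.2141, 0.1993]
ee_rot: [[0.966, 0.259, 0.001], [0.259, -0.966, 0.001], [0.001, -0.001, -1.0]]
wrist_force: [0.7, 0.9, 0.9]
gripper_width: 1.003
gripper_force: 0.0
```

```bash
python3 -c "
from h import *; go([.541,-.048,.165])"
```

```text
shift [0.054  0.2859 0.0342] rot [-0.03 -0.06  0.  ] tcp [0.4148 0.2141 0.1993] t 1.2 F [0.7 0.9 0.9] w 1.0028210280919738 j [ 47.   6. -21.   0. -63.  58.]
```

Scaled: 0.283 m / 0.8 = 0.3538, 0.053 m / 0.8 = 0.0663.

>>> creep_tool([
  [[1, 0.0663, 0.3538, 0.0425, 0, 0, 0], [1, 0.0663, 0.3538, 0.0425, 0, 0, 0], [1, 0.0663, 0.3538, 0.0425, 0, 0, 0], [1, 0.0663, 0.3538, 0.0425, 0, 0, 0], [1, 0.0663, 0.3538, 0.0425, 0, 0, 0], [1, 0.0663, 0.3538, 0.0425, 0, 0, 0], [1, 0.0663, 0.3538, 0.0425, 0, 0, 0], [1, 0.0663, 0.3538, 0.0425, 0, 0, 0]],
])

```text
time_s: 2.0
tcp_pos: [0.5385, -0.0447, 0.1644]
ee_rot: [[0.967, 0.256, -0.001], [0.256, -0.967, 0.0], [-0.001, -0.0, -1.0]]
wrist_force: [-1.0, 0.8, 0.0]
gripper_width: 1.001
gripper_force: 0.0
```

```bash
python3 - <<'E'
from h import *
go([.541,-.048,.165])
for n in("side","top"):
    d=cap(n); r=(150,300,250,420) if n=="side" else (135,305,280,450)
    cv2.imwrite(f"pics/{n}2.png",cv2.resize(d["pixels"][r[0]:r[1],r[2]:r[3]],None,fx=3.5,fy=3.5,interpolation=cv2.INTER_CUBIC)[:,:,::-1])
E
```

```text
shift [ 0.0016  0.0038 -0.0006] rot [-0.01  0.05 -0.17] tcp [ 0.5385 -0.0447  0.1644] t 2.0 F [-1.   0.8  0. ] w 1.0006950820779872 j [ 12.  15. -14.  -0. -60.  92.]
```

View pics/side2.png

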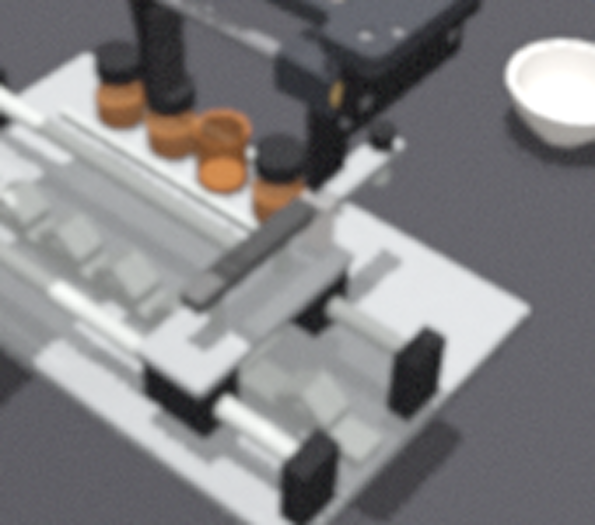

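The side view shows the fingers straddling the bar, at crop (160,70) and (325,140), with the bar at (250,250). I'll lower and close.

Scaled: 0.077 m / 0.8 = 0.0963, 0.06 m / 0.8 = 0.075.

>>> creep_tool([
  [[1, 0.0013, 0.0038, 0.0375, 0, 0, 0], [1, 0.0013, 0.0038, 0.075, 0, 0, 0], [1, 0.0013, 0.0038, 0.0963, 0, 0, 0], [1, 0.0013, 0.0038, 0.0963, 0, 0, 0], [0, 0.0013, 0.0038, 0.0963, 0, 0, 0], [0, 0.0013, 0.0038, 0.0963, 0, 0, 0], [0, 0.0013, 0.0038, 0.0963, 0, 0, 0], [0, 0.0013, 0.0038, 0.0963, 0, 0, 0]],
])

```text
time_s: 2.9
tcp_pos: [0.5409, -0.0463, 0.0889]
ee_rot: [[0.966, 0.258, 0.002], [0.258, -0.966, 0.0], [0.002, 0.0, -1.0]]
wrist_force: [0.2, 0.2, 0.1]
gripper_width: 0.722
gripper_force: 0.0
```

>>> creep_tool([
  [[0, 0, 0, 0, 0, 0, 0], [0, 0, 0, 0, 0, 0, 0], [0, 0, 0, 0, 0, 0, 0], [0, 0, 0, 0, 0, 0, 0]],
])

```text
time_s: 3.3
tcp_pos: [0.5403, -0.0466, 0.0878]
ee_rot: [[0.966, 0.258, -0.0], [0.258, -0.966, -0.0], [-0.0, -0.0, -1.0]]
wrist_force: [-0.5, 0.9, 0.6]
gripper_width: 0.356
gripper_force: 0.0
```

>>> creep_tool([
  [[0, 0, 0, 0, 0, 0, 0], [0, 0, 0, 0, 0, 0, 0], [0, 0, 0, 0, 0, 0, 0], [0, 0, 0, 0, 0, 0, 0], [0, 0, 0, 0, 0, 0, 0]],
])

```text
time_s: 3.8
tcp_pos: [0.5411, -0.0465, 0.0887]
ee_rot: [[0.966, 0.259, 0.002], [0.259, -0.966, -0.0], [0.002, 0.001, -1.0]]
wrist_force: [-0.8, -0.2, 5.4]
gripper_width: 0.011
gripper_force: 2.5
```

```bash
python3 -c "
from h import *; s=sensors.sense(); go(np.array(s['tcp_pos'])+[0,0,.028])"
```

```text
shift [ 0.0001  0.     -0.028 ] rot [ 0.03 -0.11 -0.01] tcp [ 0.5411 -0.0465  0.0887] t 3.8 F [-0.8 -0.2  5.4] w 0.010775114845119414 j [ 12.  20. -20.   0. -50.  93.]
```

```bash
python3 - <<'E'
from h import *
d=cap("side"); r=(130,300,230,400)
a=cv2.resize(d["pixels"][r[0]:r[1],r[2]:r[3]],None,fx=3.5,fy=3.5,interpolation=cv2.INTER_CUBIC)[:,:,::-1]
cv2.imwrite("pics/s3.png",a)
s=sensors.sense();print(s["wrist_force"],s["moment"],s["gripper_width"])
E
```

```text
[0.36726473 0.78821451 5.94950865] [ 0.03602834  0.07680723 -0.00975659] 0.006661612950146558
```

View pics/s3.png

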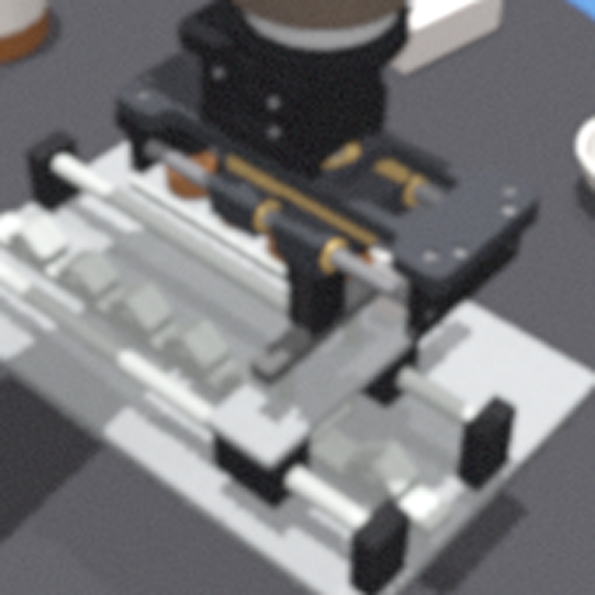

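The side view shows the fingers shut at crop (315,300), with the bar's near end at (265,365), unmoved. A width near 0 means the bar isn't between the pads, so I'll check heights with depth.

```bash
python3 - <<'E'
from h import *
d=cap("side")
def q(x,y): return np.round(world(d,230+x/3.5-.35,130+y/3.5-.35),4)
print("bar near",[q(x,y) for x,y in((268,355),(285,345),(300,338))])
print("finger",[q(x,y) for x,y in((300,280),(310,300),(320,315),(322,325),(330,300))])
print("beyond",[q(x,y) for x,y in((350,310),(370,290),(360,330))])
r=cap("top"); c=r["pixels"][135:305,280:450]; b=d["pixels"][195:255,285:345]
k=lambda a,f:cv2.resize(a,None,fx=f,fy=f,interpolation=cv2.INTER_CUBIC)
o=np.zeros((400,800,3),np.uint8); o[:,:400]=cv2.resize(c,(400,400),interpolation=2); o[:,400:]=cv2.resize(b,(400,400),interpolation=2)
cv2.imwrite("pics/c4.png",o[:,:,::-1])
E
```

```text
bar near [array([ 0.5079, -0.0536,  0.1111]), array([ 0.5187, -0.0522,  0.1107]), array([ 0.5273, -0.0524,  0.1108])]
finger [array([ 0.5315, -0.0458,  0.1424]), array([ 0.5314, -0.0547,  0.1364]), array([ 0.5356, -0.0572,  0.126 ]), array([ 0.5389, -0.0544,  0.115 ]), array([ 0.5427, -0.0552,  0.1306])]
beyond [array([ 0.5603, -0.0482,  0.1083]), array([ 0.576 , -0.0434,  0.1099]), array([ 0.577 , -0.0355,  0.0735])]
```

View pics/c4.png

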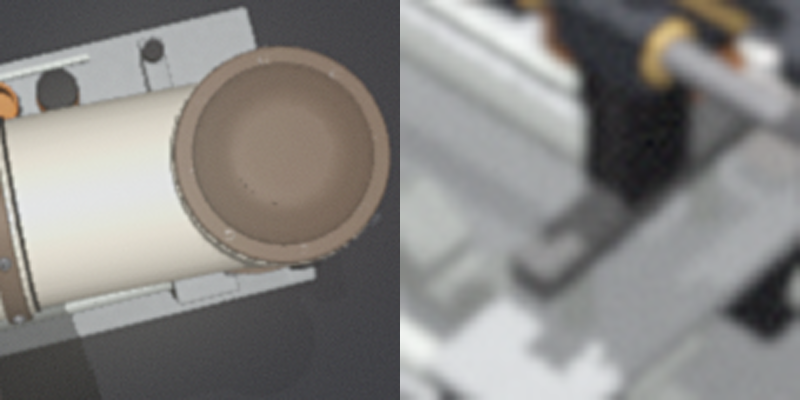

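The crop shows the shut fingers ending at the bar's top, at (640,195), with the bar's side face still visible below them. They sit on the bar, so the real tips are higher than the TCP reading implies. I'll rise and measure the actual tip height.

Scaled: -0.06 m / 0.8 = -0.075, -0.03 m / 0.8 = -0.0375.

>>> creep_tool([
  [[0, 0, 0, -0.0375, 0, 0, 0], [0, 0, 0, -0.075, 0, 0, 0], [0, 0, 0, -0.075, 0, 0, 0], [0, 0, 0, -0.075, 0, 0, 0]],
])

```text
time_s: 4.35
tcp_pos: [0.54, -0.0463, 0.1478]
ee_rot: [[0.966, 0.258, 0.0], [0.258, -0.966, 0.001], [0.0, -0.001, -1.0]]
wrist_force: [-0.4, -0.1, -0.7]
gripper_width: 0.005
gripper_force: 0.0
```

```bash
cat > tip.py <<'E'
from h import *
import sys
d=cap("side"); s=sensors.sense(); c=np.array(s["tcp_pos"]); print("tcp",c,"w",s["gripper_width"])
P=[];U=[]
for v in range(110,260):
    for u in range(250,400):
        p=world(d,u,v); q=p-c
        if abs(q@RX)<.018 and abs(q@RY)<.065 and p[2]>.118 and d["pixels"][v,u].max()<90: P.append([q@RX,q@RY,p[2]]);U.append((u,v))
P=np.array(P);print(len(P))
for lo in np.arange(-.06,.06,.01):
    k=P[(P[:,1]>=lo)&(P[:,1]<lo+.01)]
    if len(k): print(round(lo,3),len(k),"minz",np.round(np.percentile(k[:,2],[0,5,50,100]),4))
cv2.imwrite(sys.argv[1],cv2.resize(d["pixels"][110:260,250:400],None,fx=3.9,fy=3.9,interpolation=2)[:,:,::-1])
E
python3 tip.py pics/shut.png
```

```text
tcp [ 0.53938969 -0.04639536  0.14687236] w 0.003721259579071824
1144
-0.06 3 minz [0.2753 0.2757 0.2794 0.2807]
-0.05 4 minz [0.2767 0.2768 0.278  0.2797]
-0.04 100 minz [0.2432 0.246  0.264  0.3491]
-0.03 148 minz [0.2364 0.2385 0.2767 0.2847]
-0.02 514 minz [0.1864 0.2023 0.2986 0.3333]
-0.01 170 minz [0.1715 0.1738 0.1871 0.2786]
0.0 105 minz [0.1727 0.1773 0.1985 0.2568]
0.01 28 minz [0.2039 0.2064 0.2953 0.3132]
0.02 44 minz [0.2929 0.2933 0.3002 0.3139]
0.03 20 minz [0.2931 0.2933 0.298  0.304 ]
0.05 1 minz [0.2826 0.2826 0.2826 0.2826]
```

View pics/shut.png

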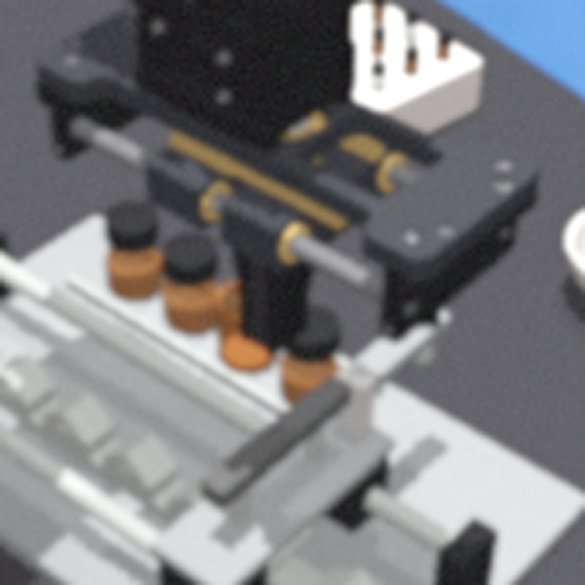

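The image shows the shut fingertips at crop (275,345), above the bar. Depth puts the tips at 0.171 m with the TCP reading 0.147, which is 24 mm higher than reported. That agrees with the contact on the bar's top (0.112 m) at TCP 0.088. The bar and carriage haven't moved. I'll allow for this with a grasp at a TCP reading of about 0.063.

Scaled: 0.05 m / 0.8 = 0.0625, 0.04 m / 0.8 = 0.05.

>>> creep_tool([
  [[0.6, 0, 0, 0, 0, 0, 0], [0.6, 0, 0, 0, 0, 0, 0], [0.6, 0, 0, 0, 0, 0, 0], [0.6, 0, 0, 0, 0, 0, 0], [0.6, 0, 0, 0, 0, 0, 0], [0.6, 0, 0, 0.025, 0, 0, 0], [0.6, 0, 0, 0.05, 0, 0, 0], [0.6, 0, 0, 0.0625, 0, 0, 0]],
])

```text
time_s: 5.2
tcp_pos: [0.5393, -0.0466, 0.0963]
ee_rot: [[0.966, 0.258, -0.003], [0.258, -0.966, -0.0], [-0.003, -0.001, -1.0]]
wrist_force: [0.3, -0.4, -0.3]
gripper_width: 0.578
gripper_force: 0.0
```

>>> creep_tool([
  [[0.6, 0, 0, 0.015, 0, 0, 0], [0.6, 0, 0, 0.03, 0, 0, 0], [0.6, 0, 0, 0.0425, 0, 0, 0], [0.6, 0, 0, 0.0425, 0, 0, 0]],
])

```text
time_s: 5.6
tcp_pos: [0.5393, -0.0466, 0.0623]
ee_rot: [[0.966, 0.258, -0.003], [0.258, -0.966, -0.0], [-0.003, -0.0, -1.0]]
wrist_force: [-0.7, -0.1, -0.2]
gripper_width: 0.597
gripper_force: 0.0
```

>>> creep_tool([
  [[0, 0, 0, 0, 0, 0, 0], [0, 0, 0, 0, 0, 0, 0], [0, 0, 0, 0, 0, 0, 0], [0, 0, 0, 0, 0, 0, 0], [0, 0, 0, 0, 0, 0, 0], [0, 0, 0, 0, 0, 0, 0], [0, 0, 0, 0, 0, 0, 0], [0, 0, 0, 0, 0, 0, 0]],
])

```text
time_s: 6.4
tcp_pos: [0.5404, -0.0465, 0.064]
ee_rot: [[0.966, 0.258, 0.0], [0.258, -0.966, -0.0], [0.0, 0.0, -1.0]]
wrist_force: [-0.5, 0.7, 2.1]
gripper_width: 0.155
gripper_force: 30.0
```

The bar is gripped: 13.5 mm wide at 30 N. Lifting it.

Scaled: -0.028 m / 0.8 = -0.035, -0.021 m / 0.8 = -0.0263.

>>> creep_tool([
  [[0, 0, 0, -0.0088, 0, 0, 0], [0, 0, 0, -0.0175, 0, 0, 0], [0, 0, 0, -0.0263, 0, 0, 0], [0, 0, 0, -0.035, 0, 0, 0], [0, 0, 0, -0.035, 0, 0, 0], [0, 0, 0, -0.035, 0, 0, 0]],
])

```text
time_s: 7.0
tcp_pos: [0.5403, -0.0463, 0.0919]
ee_rot: [[0.966, 0.258, 0.0], [0.258, -0.966, 0.0], [0.0, -0.0, -1.0]]
wrist_force: [1.9, 1.3, -6.8]
gripper_width: 0.16
gripper_force: 30.0
```

```bash
python3 - <<'E'
from h import *
d=cap("side"); g=d["pixels"].max(2); P=[]
for v in range(195,290):
    for u in range(280,345):
        p=world(d,u,v); q=p-[.541,-.047,0]
        if abs(q@RY)<.012 and -.05<q@RX<-.02 and p[2]>.09: P.append(p[2])
print(len(P),np.percentile(P,[50,80,95]) if P else 0)
s=sensors.sense(); go(np.array(s["tcp_pos"])+RY*.115)
E
```

```text
207 [0.13522212 0.1387063  0.13970156]
shift [-1.00e-04 -1.15e-01  0.00e+00] rot [-0.01 -0.01 -0.04] tcp [ 0.5403 -0.0464  0.0917] t 7.05 F [ 3.7  0.1 -8.8] w 0.15173891359149191 j [ 12.  20. -20.  -0. -50.  93.]
```

The bar's top is now at 0.139 m, so the lift is 28 mm and the force is about -8 N. Sliding.

Scaled: -0.06 m / 0.8 = -0.075, -0.055 m / 0.8 = -0.0688.

>>> creep_tool([
  [[0, 0, -0.0075, 0, 0, 0, 0], [0, 0, -0.0188, 0, 0, 0, 0], [0, 0, -0.0313, 0, 0, 0, 0], [0, 0, -0.0438, 0, 0, 0, 0], [0, 0, -0.0563, 0, 0, 0, 0], [0, 0, -0.0688, 0, 0, 0, 0], [0, 0, -0.075, 0, 0, 0, 0]],
])

```text
time_s: 7.75
tcp_pos: [0.5245, 0.0127, 0.0919]
ee_rot: [[0.966, 0.259, -0.0], [0.259, -0.966, 0.0], [0.0, -0.0, -1.0]]
wrist_force: [3.3, 0.7, -7.3]
gripper_width: 0.16
gripper_force: 30.0
```

>>> creep_tool([
  [[0, 0, -0.0125, 0, 0, 0, 0], [0, 0, -0.025, 0, 0, 0, 0], [0, 0, -0.0375, 0, 0, 0, 0], [0, 0, -0.05, 0, 0, 0, 0], [0, 0, -0.0625, 0, 0, 0, 0], [0, 0, -0.0688, 0, 0, 0, 0], [0, 0, -0.0688, 0, 0, 0, 0], [0, 0, -0.0688, 0, 0, 0, 0]],
])

```text
time_s: 8.55
tcp_pos: [0.5105, 0.0648, 0.0918]
ee_rot: [[0.966, 0.258, -0.0], [0.258, -0.966, 0.0], [-0.0, -0.0, -1.0]]
wrist_force: [3.2, 0.6, -8.0]
gripper_width: 0.162
gripper_force: 30.0
```

```bash
python3 - <<'E'
from h import *
for n in("side","top"):
    d=cap(n); c=d["pixels"][130:300,200:400]; cv2.imwrite(f"pics/{n}5.png",cv2.resize(c,None,fx=3.5,fy=3.5,interpolation=2)[:,:,::-1])
s=sensors.sense(); print(s["tcp_pos"],s["wrist_force"],s["gripper_width"])
E
```

```text
[0.51060711 0.06455996 0.09182081] [ 2.63188561  1.85125458 -7.31866171] 0.15967517028355277
```

View pics/side5.png

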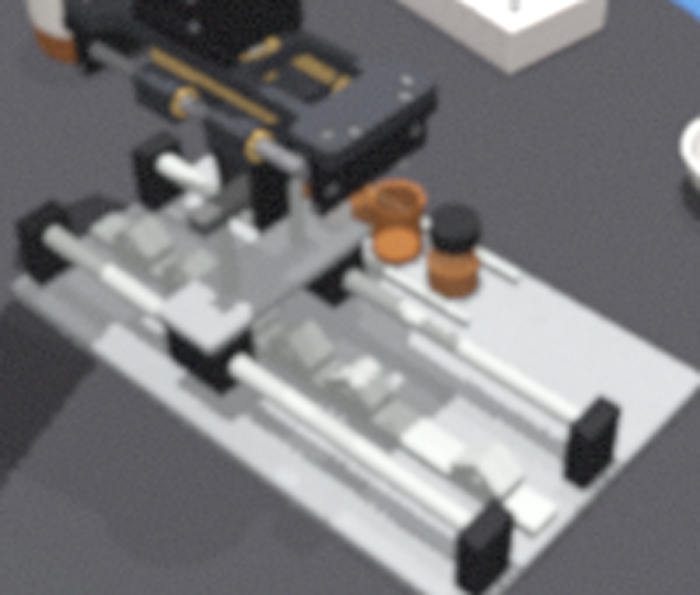

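The side view shows the carriage beside the open jar at crop (397,215), with the bar raised at (220,200). Kinematics put the nozzle at (0.617,0.093), against the jar at (0.616,0.094). Letting go now.

>>> creep_tool([
  [[0.8, 0, 0, 0, 0, 0, 0], [0.8, 0, 0, 0, 0, 0, 0], [0.8, 0, 0, 0, 0, 0, 0], [0.8, 0, 0, 0, 0, 0, 0], [0.8, 0, 0, 0, 0, 0, 0], [0.8, 0, 0, 0, 0, 0, 0], [0.8, 0, 0, 0, 0, 0, 0]],
])

```text
time_s: 9.35
tcp_pos: [0.5106, 0.0646, 0.0919]
ee_rot: [[0.966, 0.258, -0.0], [0.258, -0.966, -0.0], [-0.0, 0.0, -1.0]]
wrist_force: [-0.1, -0.1, 0.1]
gripper_width: 0.71
gripper_force: 0.0
```

>>> creep_tool([
  [[0.8, 0, 0, -0.0375, 0, 0, 0], [0.8, 0, 0, -0.075, 0, 0, 0], [0.8, 0, 0, -0.125, 0, 0, 0], [0.8, -0.05, -0.05, -0.15, 0, 0, 0], [0.8, -0.1, -0.1, -0.15, 0, 0, 0], [0.8, -0.15, -0.15, -0.15, 0, 0, 0], [0.8, -0.15, -0.2, -0.15, 0, 0, 0], [0.8, -0.15, -0.25, -0.15, 0, 0, 0]],
])

```text
time_s: 10.15
tcp_pos: [0.341, 0.2272, 0.2127]
ee_rot: [[0.966, 0.258, 0.001], [0.258, -0.966, 0.002], [0.001, -0.001, -1.0]]
wrist_force: [2.2, 0.4, 0.1]
gripper_width: 0.802
gripper_force: 0.0
```

>>> creep_tool([
  [[0.8, 0, -0.0625, 0, 0, 0, 0], [0.8, 0, -0.125, 0, 0, 0, 0], [0.8, 0, -0.125, 0, 0, 0, 0]],
])

```text
time_s: 10.45
tcp_pos: [0.3162, 0.3282, 0.2118]
ee_rot: [[0.965, 0.264, 0.001], [0.264, -0.965, 0.001], [0.001, -0.001, -1.0]]
wrist_force: [0.9, -0.4, -0.4]
gripper_width: 0.802
gripper_force: 0.0
```

```bash
python3 - <<'E'
from h import *
o=[]
for n in("side","top"):
    d=cap(n); c=d["pixels"][140:290,200:400]; o.append(cv2.resize(c,(400,300),interpolation=2))
    P=[];C=np.array([.5105,.0648,0])
    for v in range(140,290):
        for u in range(200,400):
            p=world(d,u,v); q=p-C
            if abs(q@RX)<.04 and abs(q@RY)<.03 and .095<p[2]<.16: P.append([q@RX,q@RY,p[2]])
    print(n,len(P),np.median(P,0) if P else 0)
cv2.imwrite("pics/end.png",np.hstack(o)[:,:,::-1])
t=d; hs=cv2.cvtColor(t["pixels"],cv2.COLOR_RGB2HSV); m=cv2.inRange(hs,(5,90,90),(25,255,255)); m[:160]=0;m[205:]=0;m[:,:180]=0;m[:,330:]=0
for k in cv2.findContours(m,0,1)[0]:
    if cv2.contourArea(k)>20: print("orange",cv2.minEnclosingCircle(k))
E
```

```text
side 333 [-0.00218462 -0.00530229  0.11001179]
top 459 [-0.00035817 -0.00039809  0.11196038]
orange ((230.5, 193.0), 8.321758270263672)
orange ((255.0, 187.5), 8.321758270263672)
orange ((282.5, 179.0), 8.381627082824707)
```

View pics/end.png

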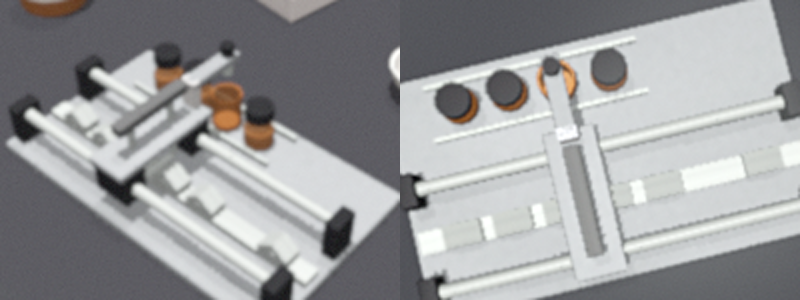

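The final views show the nozzle over the open jar at (557,78) in the top half. The bar's top is back at 0.110 to 0.112 m, so it is fully down, and the jar is standing. Handing in.

```bash
python3 -c "
from station import workorder; print(workorder.finish_job())"
```

```text
the job is handed in; nothing more can be done
None
```

The job is handed in: the carriage is at the open jar's notch with its nozzle over the mouth, the bar is fully down, and the jar is still standing in place; a first grip missed, with the fingers shutting on top of the bar (about 6 N, nothing moved), and I mended it before lifting.

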